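# Scrub out the tilted glaze jar

## Task

Take the lid off the glaze jar that is clamped at a tilt in the wooden stand and set it down flat, knob up, in the wooden tray. Then scrub the jar out with the bottle brush from the crock: three full strokes, each right down to the bottom and back up to near the mouth, without shoving the jar or swinging it on its pivot. Stand the brush back in its crock, head down, drop neither lid nor brush, and leave the other things where they are.

Things in the scene. Friction and masses are not known exactly. Their poses are not given: they have to be found in the camera images.
- stand: fixed wooden stand, base 130 x 130 x 15 mm, two uprights (45 mm along x) outside the jar at y = +-48 to 60 mm, 116 mm high; stub axles out to y = +-70 mm. Origin: centre of its underside. It holds the jar leaning 34 deg from vertical, mouth towards the stand's -x, on a stiff pivot (slips only above 3 N m) 95 mm up and 44 mm above the jar's inner floor
- jar_mouth (a point): centre of the mouth of the white cylindrical jar, in the plane of its rim. z points out of the jar along its axis; x, y across. Jar: 125 mm high outside, 68 mm outer and 60 mm inner diameter, straight walls, inner floor 119 mm below this point
- jar_floor (a point): centre of the jar's inner floor, same axes as jar_mouth, 119 mm below it
- lid: loose white lid on the jar's mouth, 80 mm diameter. Origin: centre of its skirt's lower edge; z along its axis to the knob. Skirt 16 mm deep, 73 mm inside, 2.5 mm loose round the jar; flat top 22 mm above the origin, on it a round wooden knob 24 mm diameter, from 22 to 54 mm. 0.09 to 0.18 kg. It pulls straight off along the jar's axis
- brush: bottle brush 200 mm long, standing head down in the crock. Origin: centre of the flat end of the head; z along the brush towards the handle. Rigid bristle head 36 mm diameter (38 over the white rings), 0 to 53 mm; steel stem 8 mm diameter to 115 mm; wooden handle 24 mm diameter from 124 to 192 mm, end at 200 mm. 0.06 to 0.13 kg
- crock: fixed open terracotta pot 95 mm high, 76 mm outer diameter at the foot and 82 mm at the rim, wall 6 mm, inner floor 8 mm above its origin (centre of its underside). The brush stands in it loosely and may lean on its rim
- tray: fixed open wooden tray 170 mm along its x, 280 mm along its y, 35 mm high, walls 6 mm, floor 6 mm thick. Origin: centre of its underside. A small pot stands in it
- pot: small clear screw-top pot, 44 mm diameter, 38 mm high, standing somewhere along the middle of the tray; leave it alone. Origin: centre of its underside
- tape: roll of tape lying flat, 90 mm diameter, 24 mm high. Origin: centre of its underside
- bottle_tall: closed plastic bottle, 56 mm diameter, 130 mm high, upright. Origin: centre of its underside
- bottle_short: closed plastic bottle, 56 mm diameter, 120 mm high, upright. Origin: centre of its underside
- jar_closed: closed glass jar standing upright, 52 mm diameter, 60 mm high. Origin: centre of its underside
- wood_block: wooden block 90 x 50 x 40 mm high, 90 mm along its x. Origin: centre of its underside
- flat_brush: flat paint brush lying along its x, about 170 mm long, under 30 mm high. Origin: on its long axis near the middle of its length, at its underside

How it is judged:
On the way, in this order (a step that is already met when the one before it is completed fails the run):
1. the lid lies flat, knob up, on the floor of the tray, let go (angle between lid's own z axis and vertical below 0.15 rad and z of lid in the frame of tray below 0.014 m and x of lid in the frame of tray between -0.05 and 0.05 m and y of lid in the frame of tray between -0.105 and 0.105 m and contact force between the fingers and lid below 0.1 N and linear speed of lid below 0.03 m/s), for 0.2 s.
2. first stroke down: brush end within 25 mm of the jar's floor (angle between the z axis of brush and the z axis of jar_floor, either way round below 0.3 rad and x of brush in the frame of jar_floor between -0.03 and 0.03 m and y of brush in the frame of jar_floor between -0.03 and 0.03 m and z of brush in the frame of jar_floor below 0.025 m), for 0.05 s.
3. first stroke up: brush end drawn up along the jar's axis to more than 60 mm above its floor (angle between the z axis of brush and the z axis of jar_floor, either way round below 0.3 rad and x of brush in the frame of jar_floor between -0.03 and 0.03 m and y of brush in the frame of jar_floor between -0.03 and 0.03 m and z of brush in the frame of jar_floor above 0.06 m), for 0.05 s.
4. second stroke down: brush end within 25 mm of the jar's floor (all of step 2), for 0.05 s.
5. second stroke up: brush end drawn up along the jar's axis to more than 60 mm above its floor (all of step 3), for 0.05 s.
6. third stroke down: brush end within 25 mm of the jar's floor (all of step 4), for 0.05 s.
7. third stroke up: brush end drawn up along the jar's axis to more than 60 mm above its floor (all of step 5), for 0.05 s.
At the end, for the whole second after the job is handed in: The lid lies flat (within 9 deg), knob up, on the tray's floor, inside its walls, at rest; the brush stands at rest head down in the crock, its end within 30 mm of the crock's axis and less than 30 mm above its underside, leaning less than 37 deg; both let go (all of step 1 and horizontal distance between brush and crock below 0.03 m and z of brush in the frame of crock below 0.03 m and angle between brush's own z axis and vertical below 0.65 rad and linear speed of brush below 0.03 m/s and contact force between the fingers and brush below 0.1 N); the robot touches nothing.
It fails at once if the jar is swung or shoved so that its mouth moves more than 15 mm (distance of jar_mouth from where it was at the start of the episode above 0.015 m).
It fails at once if a bystander is moved more than 30 mm (distance of any of pot, tape, bottle_tall, bottle_short, jar_closed, wood_block, flat_brush from where it was at the start of the episode above 0.03 m).
It fails at once if a standing bottle or jar is tipped over (angle between any of pot, bottle_tall, bottle_short, jar_closed's own z axis and vertical above 0.5 rad).
It fails at once if the lid is dropped (falls free faster than 0.8 m/s, some 30 mm) (contact force between the fingers and lid below 0.05 N and linear speed of lid above 0.8 m/s).
It fails at once if the brush is dropped (falls free faster than 0.9 m/s, some 40 mm) (contact force between the fingers and brush below 0.05 N and linear speed of brush above 0.9 m/s).
It also fails if it takes over 72 s, if anything falls off the work surface, if the arm or the gripper's body presses on something with over 40 N, if the wrist force passes 120 N, or if a joint passes its speed limit or range.

## Robot

A 6-joint arm with a two-finger parallel gripper is mounted at the origin on the work surface. World frame = base frame: x ahead of the robot, y to its left, z up, the work surface at z = 0. Lengths are in m, angles in rad, forces in N, time in s.
With the tool pointing down it reaches from about 0.35 to 0.975 m from the base axis. Payload 4.9 kg.
Tool frame: the origin (TCP) lies at the very end of the fingers, on their centre line; the grasp point (between the pads) lies 19 mm behind it; z points along the fingers, y is the line along which they close (so a half turn about z gives the same grasp; the last joint's range is limited). The gripper opens to 85 mm and grips with 20 to 120 N. Pads are 22 mm wide; open, the fingers measure 114 mm over their backs; the gripper's body (76 mm by 85 mm) begins 54 mm behind the grasp point. The pads swing forward as they close: fully open they stand 13 mm farther back than shut.
Start: joints at [1.169, 0.053, 1.613, -0, 1.476, -0.119], TCP at [0.174, 0.6, 0.2] pointing down, gripper open.
Joint ranges: [-3.01, 3.01], [-1.01, 2.22], [0.06, 2.58], [-1.02, 4.17], [0.09, 2.62], [-3.14, 3.14]. Speed limits (rad/s): [2.57, 2.57, 3.14, 3.14, 3.14, 3.14].

## Interface

Orientations are given as a unit quaternion [w, x, y, z].
In Python, from plant import monitor, vision, manip gives the robot as it stands. The module is installed in compiled form; this text tells all that it offers.
- The arm moves only by the tool arm_command, never from a script. Its argument "rows" is a list of rows, each a list of 3 entries, a list of its own where there are three numbers: the finger opening in mm, from 0 to 85.4, then the shift along the world's x, y, z in units of 30 cm (1.0 is 30 cm), then the turn, a rotation vector about the world's x, y, z in units of pi/2 rad (1.0 is pi/2 rad). In form: [[claw, [x, y, z], [wx, wy, wz]], ...]. A call has 1 to 12 rows; each row is the pose to reach, as a shift and turn from the pose commanded when the call began; what a row does not reach only later rows make up. A row lasts 1/12 s, in which the tool goes at most 41.7 mm and 7.16 degrees, less where a joint would pass 70% of its speed; a pose out of reach is approached as far as the arm can. A call with a number of a shift or a turn outside -1 to 1 is refused whole. A call with a gripper value outside its range is refused whole. The fingers move at their own pace and stop on an object; the grip force is fixed at half the most. Time passes only in rows, so rows that repeat a pose let the fingers close. It gives the time, the measured TCP pose, the force, the opening and the grip force at its end, in the units of the state.
- monitor.state(): the state, without advancing time (a new reading comes with each control period).
- vision.grab_frame(name): name is "side" or "top"; returns a dict with "color" (400x640x3 uint8, red, green, blue), "z_map" (400x640 float32, m along the optical axis (not along the pixel's ray), 0 where there is no reading), "mtx" (3x3 intrinsics, pixels), "R" (3x3) and "t" (3): a world point X has camera coordinates R X + t. Camera axes: x right, y down, z forward; pixel columns grow to the right and rows downward; lengths in m; the calibration is good to about 2 mm. A picture is of the moment at which its call begins.
- manip.job_done(): hands the job in; it is judged then, once.
The state is a dict: "time": time; "joint_pos": joint angles; "joint_vel": joint speeds; "joint_efforts": joint torques, N m; "tool_pos": TCP position; "tool_rot": TCP orientation; "contact_force": force on the tool from outside, world axes, zero at the start; "ft_torque": the same for the moment, N m; "gripper_width": opening from 0.0 (shut) to 1.0 (fully open); "grasp_force": force on a finger pad.
Only numpy, scipy, OpenCV 4.12 (cv2) and the standard library are available. Lean on these libraries where they do the work, as an engineer would, in place of code of your own. Each camera call takes 0.05 s, during which the arm holds its last target. There are 200 camera calls.

## Working session

There is one attempt and no reset: what is moved stays moved. The work goes in short steps, Python scripts to look and compute and a tool call to move; the robot and the scene stay as the last step left them, time stands still between calls to the robot, and variables do not carry over. Pictures are saved under pics/ and viewed, at most 10 in all, crops included, and the job is handed in when it is done.

Besides the shell and the picture viewer there is one more tool, called in YAML: its name, and indented under it one key for each argument. arm_command: Moves the arm, as the interface text tells. Shifts and turns lie within -1 to 1; 1 stands for 30 cm of shift or pi/2 rad of turn. Its arguments: {"type":"object","properties":{"rows":{"type":"array"}},"required":["rows"]}

```bash
mkdir -p pics
cat > h.py <<'E'
import numpy as np, cv2
from plant import monitor, vision, manip
def grab(n):
    f=vision.grab_frame(n); np.savez(f'{n}.npz',**f); return f
def cloud(f):
    z=f['z_map']; v,u=np.indices(z.shape); K=f['mtx']
    c=np.stack([(u-K[0,2])/K[0,0]*z,(v-K[1,2])/K[1,1]*z,z],-1)
    w=(c-f['t'])@f['R']; w[z<=0]=np.nan; return w
E
python3 - <<'E'
from h import *
for n in('side','top'):
    f=grab(n); cv2.imwrite(f'pics/{n}0.png',f['color'][...,::-1]); print(n,f['mtx'].round(1).tolist(),(-f['R'].T@f['t']).round(3),f['R'].round(2).tolist())
s=monitor.state(); print({k:np.round(v,3).tolist() for k,v in s.items()})
E
```

```text
side [[470.1, 0.0, 316.5], [0.0, 470.1, 199.6], [0.0, 0.0, 1.0]] [ 0.34  -0.723  1.027] [[0.94, -0.33, 0.01], [-0.25, -0.73, -0.64], [0.22, 0.6, -0.77]]
top [[450.0, 0.0, 308.6], [0.0, 450.0, 200.7], [0.0, 0.0, 1.0]] [ 0.411 -0.025  1.165] [[-0.02, -1.0, -0.01], [-0.99, 0.02, -0.17], [0.17, 0.01, -0.99]]
{'time': 0.1, 'joint_pos': [1.169, 0.053, 1.614, -0.0, 1.476, -0.119], 'joint_vel': [0.001, -0.002, -0.002, 0.001, -0.001, -0.0], 'joint_efforts': [0.0, -39.49, -37.136, -0.0, 0.004, -0.0], 'tool_pos': [0.174, 0.6, 0.199], 'tool_rot': [-0.0, 0.141, 0.99, -0.001], 'contact_force': [-0.54, 0.267, -0.431], 'ft_torque': [0.018, -0.0, 0.022], 'grasp_force': 0.0, 'gripper_width': 0.997}
```

View pics/side0.png

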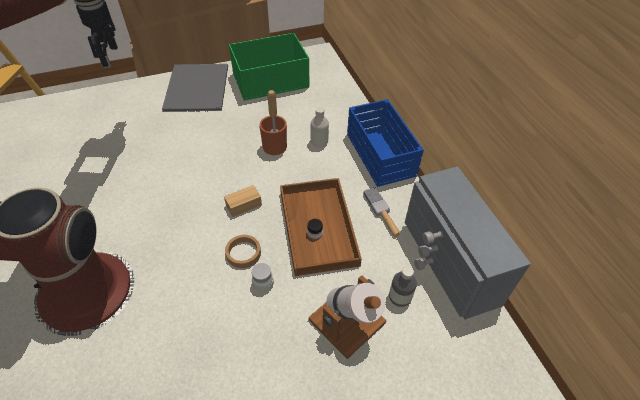

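View pics/top0.png

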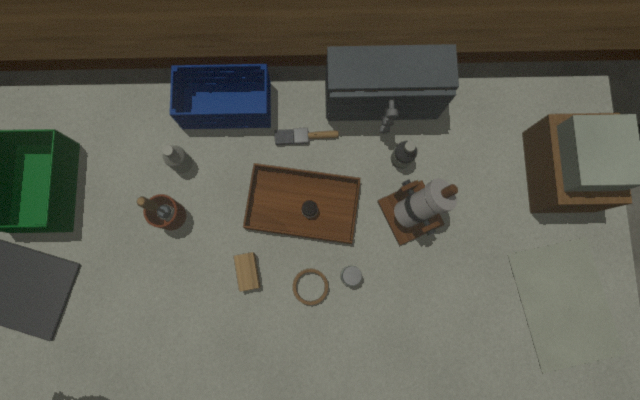

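The side view shows the jar and lid with its knob at (372,302), the tray at (320,228) with the pot at (315,228), and the crock and brush at (273,130). In the top view the knob is at (450,190), the jar at (410,208), the tray at (302,204) and the crock at (163,211) with the handle end at (143,202).

```bash
cat > m.py <<'E'
from h import *
from scipy.optimize import least_squares
F={n:dict(np.load(n+'.npz')) for n in('side','top')}
W={n:cloud(F[n]) for n in F}
def cyl(P,r,z0,z1):
    d=np.stack([np.hypot(P[:,0],P[:,1])-r,np.abs(P[:,2]-(z0+z1)/2)-(z1-z0)/2])
    return np.minimum(d.max(0),0)+np.linalg.norm(np.maximum(d,0),axis=0)
def box(P,c,h):
    d=np.abs(P-np.array(c))-np.array(h)
    return np.minimum(d.max(1),0)+np.linalg.norm(np.maximum(d,0),axis=1)
def pts(c,r,z0,z1,ns=('side','top')):
    o=[]
    for n in ns:
        w=W[n].reshape(-1,3); k=(np.hypot(w[:,0]-c[0],w[:,1]-c[1])<r)&(w[:,2]>z0)&(w[:,2]<z1); o.append(w[k])
    return np.vstack(o)
def axfr(a):
    a=a/np.linalg.norm(a); x=np.cross([0,1,0],a); x/=np.linalg.norm(x); return np.c_[x,np.cross(a,x),a]
E
python3 - <<'E'
from m import *
p=lambda n,u,v:W[n][v,u].round(3)
for k,u,v in[('knob',450,190),('jar',410,208),('trayc',330,204),('c1',250,167),('c2',359,179),('c3',355,241),('c4',247,230),('pot',310,210),('handle',143,202),('crock',175,222),('gbottle',404,152),('wbottle',172,155),('jarcl',351,276),('tape',310,270)]: print(k,p('top',u,v))
# stand fit
k0=p('top',450,190)
def R(y): c,s=np.cos(y),np.sin(y); return np.array([[c,-s,0],[s,c,0],[0,0,1]])
t=np.radians(34); A=np.c_[[np.cos(t),0,np.sin(t)],[0,1,0],[-np.sin(t),0,np.cos(t)]]
c0=p('top',410,208)[:2]
def sd(q,P,full=False):
    S=(P-[q[0],q[1],0])@R(q[2]); J=(S-[0,0,.095])@A
    D=[box(S,[0,0,.0075],[.065,.065,.0075]),box(S,[0,.054,.0655],[.0225,.006,.0505]),box(S,[0,-.054,.0655],[.0225,.006,.0505]),cyl(S[:,[0,2,1]]-[0,.095,0],.01,-.07,.07),
     cyl(J,.034,-.05,.075),cyl(J,.04,.059,.081),cyl(J,.012,.081,.113)]
    return np.min(D,0)
P=pts(c0,.17,.004,.26); print(len(P))
best=None
for y in np.arange(-3.1,3.1,.4):
    r=least_squares(lambda q:sd(q,P),[c0[0],c0[1],y],loss='soft_l1',f_scale=.003)
    if best is None or r.cost<best.cost: best=r
q=best.x; e=sd(q,P); print('stand',q.round(4),np.median(np.abs(e)).round(4),np.mean(np.abs(e)<.005))
ax=R(q[2])@A[:,2]; pv=np.array([q[0],q[1],.095]); print('axis',ax.round(4),'mouth',(pv+.075*ax).round(4),'lidO',(pv+.059*ax).round(4),'knobtop',(pv+.113*ax).round(4))
for n in W:
    Q=pts(c0,.17,.004,.26,(n,)); r=least_squares(lambda q:sd(q,Q),q,loss='soft_l1',f_scale=.003); print(n,r.x.round(4))
# tray
c0=(p('top',250,167)+p('top',355,241))[:2]/2
P=pts(c0,.2,.003,.05)
def sdt(q,P):
    S=(P-[q[0],q[1],0])@R(q[2]); h=.0175
    return np.min([box(S,[0,0,.003],[.085,.14,.003])]+[box(S,[s*.082,0,h],[.003,.14,h]) for s in(1,-1)]+[box(S,[0,s*.137,h],[.085,.003,h]) for s in(1,-1)],0)
b=min((least_squares(lambda q:sdt(q,P),[*c0,y],loss='soft_l1',f_scale=.003) for y in(-.3,-.1,.1,.3)),key=lambda r:r.cost)
print('tray',b.x.round(4),np.mean(np.abs(sdt(b.x,P))<.005))
c=p('top',310,210); P=pts(c[:2],.045,.028,.06); print('pot',P[:,:2].mean(0),P[:,2].max(), 'in tray',((P.mean(0)-[*b.x[:2],0])@R(b.x[2])).round(3))
# crock
c0=p('top',163,211)[:2]; P=pts(c0,.08,.02,.1)
def sdc(q,P):
    r=np.hypot(P[:,0]-q[0],P[:,1]-q[1]); return np.minimum(abs(r-(.038+.003*P[:,2]/.095)),abs(r-(.032+.003*P[:,2]/.095)))
r=least_squares(lambda q:sdc(q,P),c0,loss='soft_l1',f_scale=.003); print('crock',r.x.round(4),np.median(sdc(r.x,P))); cr=r.x
P=pts(cr,.12,.1,.3); P=P[np.isfinite(P).all(1)]
from scipy.cluster.vq import kmeans2
def sdb(q,P):
    B=(P-[*q[:2],.12])@axfr(np.array([q[2],q[3],1.])); B[:,2]-=q[4]
    return np.min([cyl(B,.004,.05,.125),cyl(B,.012,.122,.2),cyl(B,.018,0,.053)],0)
P=P[(np.hypot(*(P[:,:2]-cr).T)<.09)]
r=min((least_squares(lambda q:sdb(q,P),[*cr,a,bb,-.11],loss='soft_l1',f_scale=.003) for a in(-.2,0,.2) for bb in(-.2,0,.2,.5)),key=lambda r:r.cost)
q=r.x; a=np.array([q[2],q[3],1]); a/=np.linalg.norm(a); o=np.array([q[0],q[1],.12])+q[4]*a
print('brush',len(P),'origin',o.round(4),'axis',a.round(4),'end',(o+.2*a).round(4),np.mean(np.abs(sdb(q,P))<.004),P.max(0))
E
```

```text
knob [ 0.599 -0.333  0.187]
jar [ 0.571 -0.257  0.123]
trayc [ 0.602 -0.075  0.007]
c1 [0.706 0.135 0.003]
c2 [ 0.662 -0.15   0.033]
c3 [ 0.505 -0.137  0.   ]
c4 [0.538 0.142 0.004]
pot [ 0.582 -0.022  0.043]
handle [0.581 0.34  0.204]
crock [0.554 0.31  0.068]
gbottle [ 0.713 -0.255  0.098]
wbottle [0.71  0.308 0.117]
jarcl [ 0.416 -0.119  0.059]
tape [ 0.433 -0.02   0.026]
10904
stand [ 0.5829 -0.273   2.0801] 0.0073 0.3990278796771827
axis [ 0.2727 -0.4882  0.829 ] mouth [ 0.6033 -0.3096  0.1572] lidO [ 0.599  -0.3018  0.1439] knobtop [ 0.6137 -0.3282  0.1887]
side [ 0.5814 -0.2775  2.0724]
top [ 0.588  -0.256   2.0092]
tray [ 0.6065 -0.006  -0.1801] 0.7638194261647802
pot [ 0.58737166 -0.02446641] 0.04987762357052505 in tray [-0.016 -0.022  0.043]
crock [0.5752 0.3342] 0.0017833654395479487
brush 434 origin [0.5826 0.3389 0.0071] axis [0.0069 0.0201 0.9998] end [0.584  0.3429 0.2071] 0.9423963133640553 [0.5948255  0.35418918 0.21162673]
```

Run:
```python
from m import *
def R(y): c,s=np.cos(y),np.sin(y); return np.array([[c,-s,0],[s,c,0],[0,0,1]])
t=np.radians(34); A=np.c_[[np.cos(t),0,np.sin(t)],[0,1,0],[-np.sin(t),0,np.cos(t)]]
def sd(q,P):
    S=(P-[q[0],q[1],0])@R(q[2]); J=(S-[0,0,.095])@A
    return np.min([box(S,[0,0,.0075],[.065,.065,.0075]),box(S,[0,.054,.0655],[.0225,.006,.0505]),box(S,[0,-.054,.0655],[.0225,.006,.0505]),cyl(S[:,[0,2,1]]-[0,.095,0],.01,-.07,.07),cyl(J,.034,-.05,.075),cyl(J,.04,.059,.081),cyl(J,.012,.081,.113)],0)
def fit(ns):
    q=np.array([.583,-.273,2.08])
    for rad in(.11,.1,.1):
        P=np.vstack([pts(q,rad,.012,.26,ns),pts(q+[.03,-.05,0],.06,.12,.26,ns)])
        q=min((least_squares(lambda q:sd(q,P),[q[0]+dx,q[1]+dy,q[2]+d],loss='cauchy',f_scale=.002) for d in(-.3,0,.3) for dx in(-.015,0.01) for dy in(-.01,.015)),key=lambda r:r.cost).x
    e=sd(q,P);print(ns,q.round(4),np.median(abs(e)).round(4),np.mean(abs(e)<.004).round(3)); return q
for ns in(('side',),('top',),('side','top')): q=fit(ns)
ax=R(q[2])@A[:,2]; pv=np.array([q[0],q[1],.095]); print('axis',ax.round(4),'mouth',(pv+.075*ax).round(4),'lidO',(pv+.059*ax).round(4),'knobtop',(pv+.113*ax).round(4))
# nearby heights
for n in W:
  w=W[n].reshape(-1,3)
  for nm,c,h in[('gb',(.713,-.255),.09),('wb',(.71,.308),.08)]:
    k=(np.hypot(w[:,0]-c[0],w[:,1]-c[1])<.05)&(w[:,2]>h); print(n,nm,w[k].mean(0).round(3),w[k].max(0).round(3))
```

```text
('side',) [ 0.5772 -0.2862  1.9895] 0.001 0.988
('top',) [ 0.5782 -0.2827  1.9865] 0.0011 0.963
('side', 'top') [ 0.5773 -0.2847  1.9939] 0.0012 0.965
axis [ 0.2296 -0.5099  0.829 ] mouth [ 0.5946 -0.3229  0.1572] lidO [ 0.5909 -0.3148  0.1439] knobtop [ 0.6033 -0.3423  0.1887]
side gb [ 0.719 -0.274  0.108] [ 0.738 -0.257  0.124]
side wb [0.716 0.302 0.102] [0.742 0.325 0.134]
top gb [ 0.72  -0.263  0.109] [ 0.738 -0.249  0.124]
top wb [0.715 0.311 0.103] [0.746 0.341 0.134]
```

```bash
cat > p.py <<'E'
from m import *
import json
from scipy.spatial.transform import Rotation as Ro
AX=np.array([.2296,-.5099,.829]); AX/=np.linalg.norm(AX); MOUTH=np.array([.5946,-.3229,.1572])
def rot(z,y):
    z=np.array(z,float)/np.linalg.norm(z); y=np.array(y,float); y-=z*(y@z); y/=np.linalg.norm(y)
    return Ro.from_matrix(np.c_[np.cross(y,z),y,z])
H=[.912,.411,0]; TILT=rot(-AX,H)
def meas():
    s=monitor.state(); w,x,y,z=s['tool_rot']; return np.array(s['tool_pos']),Ro.from_quat([x,y,z,w])
def plan(*tg,start=None):
    p,r=start or meas()
    for pt,rt in tg:
        d=(np.array(pt)-p)/.3; w=(rt*r.inv()).as_rotvec()/(np.pi/2)
        d=d.round(3); w=w.round(3); print('shift',d.tolist(),'turn',w.tolist(),'rows',round(max(np.linalg.norm(d)*300/41.7,np.linalg.norm(w)*90/7.16),1))
        p=p+d*.3; r=Ro.from_rotvec(w*np.pi/2)*r
    return p,r
E
python3 - <<'E'
from p import *
lo=MOUTH-.016*AX
D=rot([0,0,-1],[.7,.71,0])
plan(([.47,.12,.36],D),(lo+(.025+.11)*AX,TILT),(lo+.0255*AX,TILT))
def R(y): c,s=np.cos(y),np.sin(y); return np.array([[c,-s,0],[s,c,0],[0,0,1]])
q=np.array([.6065,-.006,-.18])
def sdt(q,P):
    S=(P-[q[0],q[1],0])@R(q[2]); h=.0175
    return np.min([box(S,[0,0,.003],[.085,.14,.003])]+[box(S,[s*.082,0,h],[.003,.14,h]) for s in(1,-1)]+[box(S,[0,s*.137,h],[.085,.003,h]) for s in(1,-1)],0)
for _ in range(3):
    P=pts(q,.19,.003,.04); S=(P-[q[0],q[1],0])@R(q[2]); P=P[(abs(S[:,0])<.1)&(abs(S[:,1])<.155)]
    q=least_squares(lambda q:sdt(q,P),q,loss='cauchy',f_scale=.002).x
print('tray',q.round(4),np.mean(abs(sdt(q,P))<.004))
P=pts((.585,-.023),.04,.025,.06); 
for n in W:
  Q=pts((.585,-.023),.04,.037,.06,(n,)); print('pot',((Q-[q[0],q[1],0])@R(q[2])).mean(0).round(3))
print('lid target',(R(q[2])@[0,.072,0]+[q[0],q[1],.006]).round(4))
E
```

```text
shift [0.986, -1.599, 0.537] turn [0.001, -0.001, -0.315] rows 14.1
shift [0.507, -1.678, -0.347] turn [0.312, 0.217, -0.228] rows 12.9
shift [-0.084, 0.186, -0.303] turn [-0.0, 0.0, -0.0] rows 2.6
tray [ 0.6041 -0.0056 -0.1585] 0.9452645546525128
pot [-0.013 -0.024  0.043]
pot [-0.013 -0.017  0.044]
lid target [0.6155 0.0655 0.006 ]
```

arm_command:
  rows:
    - [85,[0.1,0,0.537],[0,0,0]]
    - [85,[0.1,0,0.537],[0,0,0]]
    - [85,[0.1,0,0.537],[0,0,0]]
    - [85,[0.5,-0.8,0.537],[0,0,-0.15]]
    - [85,[0.5,-0.8,0.537],[0,0,-0.15]]
    - [85,[0.5,-0.8,0.537],[0,0,-0.15]]
    - [85,[0.5,-0.8,0.537],[0,0,-0.15]]
    - [85,[0.5,-0.8,0.537],[0,0,-0.15]]
    - [85,[0.5,-0.8,0.537],[0,0,-0.15]]
    - [85,[0.5,-0.8,0.537],[0,0,-0.15]]
    - [85,[0.5,-0.8,0.537],[0,0,-0.15]]
    - [85,[0.5,-0.8,0.537],[0,0,-0.15]]

```text
time: 1.1
tool_pos: [0.3249, 0.3594, 0.3611]
tool_rot: [-0.0, 0.258, 0.966, 0.0]
contact_force: [0.5, 0.5, 0.9]
gripper_width: 0.998
grasp_force: 0.0
```

arm_command:
  rows:
    - [85,[0.486,-0.8,0],[0,0,-0.165]]
    - [85,[0.486,-0.8,0],[0,0,-0.165]]
    - [85,[0.486,-0.8,0],[0,0,-0.165]]
    - [85,[0.486,-0.8,0],[0,0,-0.165]]
    - [85,[0.486,-0.8,0],[0,0,-0.165]]
    - [85,[0.486,-0.8,0],[0,0,-0.165]]
    - [85,[0.486,-0.8,0],[0,0,-0.165]]
    - [85,[0.486,-0.8,0],[0,0,-0.165]]

```text
time: 1.77
tool_pos: [0.472, 0.1172, 0.3594]
tool_rot: [-0.001, 0.381, 0.924, -0.001]
contact_force: [-0.2, 0.3, -0.1]
gripper_width: 0.994
grasp_force: 0.0
```

arm_command:
  rows:
    - [85,[0.3,-0.9,0],[0.18,0.12,-0.13]]
    - [85,[0.3,-0.9,0],[0.18,0.12,-0.13]]
    - [85,[0.3,-0.9,0],[0.18,0.12,-0.13]]
    - [85,[0.3,-0.9,0],[0.18,0.12,-0.13]]
    - [85,[0.3,-0.9,0],[0.18,0.12,-0.13]]
    - [85,[0.3,-0.9,0],[0.18,0.12,-0.13]]
    - [85,[0.3,-0.9,0],[0.18,0.12,-0.13]]
    - [85,[0.3,-0.9,0],[0.18,0.12,-0.13]]
    - [85,[0.3,-0.9,0],[0.18,0.12,-0.13]]

```text
time: 2.52
tool_pos: [0.561, -0.1498, 0.3591]
tool_rot: [-0.142, 0.466, 0.868, 0.095]
contact_force: [-0.0, 0.3, 0.5]
gripper_width: 1.0
grasp_force: 0.0
```

Run:
```python
from p import *
print(meas()[0],monitor.state()['joint_pos'])
lo=MOUTH-.016*AX
plan((lo+(.025+.11)*AX,TILT),(lo+.0255*AX,TILT))
```

```text
[ 0.5609612  -0.14982871  0.35913361] [-0.4909494   0.08165633  1.35148042  0.20611215  1.98840047 -1.02005282]
shift [0.203, -0.779, -0.344] turn [0.131, 0.095, -0.097] rows 6.3
shift [-0.084, 0.186, -0.303] turn [0.0, 0.0, -0.0] rows 2.6
```

arm_command:
  rows:
    - [60,[0.203,-0.779,-0.344],[0.131,0.095,-0.097]]
    - [60,[0.203,-0.779,-0.344],[0.131,0.095,-0.097]]
    - [60,[0.203,-0.779,-0.344],[0.131,0.095,-0.097]]
    - [60,[0.203,-0.779,-0.344],[0.131,0.095,-0.097]]
    - [60,[0.203,-0.779,-0.344],[0.131,0.095,-0.097]]
    - [60,[0.203,-0.779,-0.344],[0.131,0.095,-0.097]]
    - [60,[0.203,-0.779,-0.344],[0.131,0.095,-0.097]]
    - [60,[0.203,-0.779,-0.344],[0.131,0.095,-0.097]]
    - [60,[0.203,-0.779,-0.344],[0.131,0.095,-0.097]]
    - [60,[0.203,-0.779,-0.344],[0.131,0.095,-0.097]]

```text
time: 3.35
tool_pos: [0.6221, -0.3811, 0.2595]
tool_rot: [-0.243, 0.518, 0.805, 0.158]
contact_force: [-0.4, 0.9, 0.7]
gripper_width: 0.701
grasp_force: 0.0
```

Run:
```python
from p import *
lo=MOUTH-.016*AX
print(meas()[0],monitor.state()['joint_pos'])
plan((lo+(.026)*AX,TILT))
f=grab('side'); cv2.imwrite('pics/a.png',cv2.resize(f['color'][230:380,250:480,::-1],None,fx=3,fy=3))
```

```text
[ 0.62212585 -0.38114929  0.25953912] [-0.74548474  0.65496974  0.85447757  0.26639952  2.16596079 -1.08330142]
shift [-0.084, 0.177, -0.313] turn [0.002, 0.003, -0.002] rows 2.7
```

View pics/a.png

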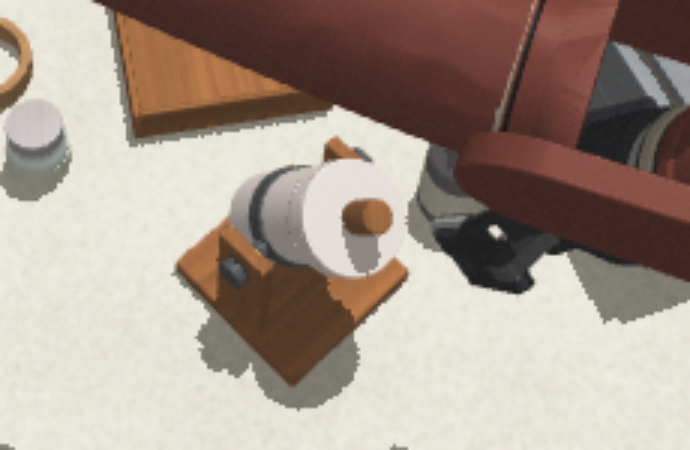

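The view shows the knob at about (365,215) in the crop (full-image (372,302)) and the gripper to its right, not touching anything. Next I descend along the axis.

arm_command:
  rows:
    - [60,[-0.042,0.09,-0.155],[0,0,0]]
    - [60,[-0.042,0.09,-0.155],[0,0,0]]
    - [60,[-0.06,0.13,-0.22],[0,0,0]]
    - [60,[-0.075,0.165,-0.27],[0,0,0]]
    - [60,[-0.084,0.182,-0.303],[0,0,0]]
    - [60,[-0.084,0.182,-0.303],[0,0,0]]
    - [60,[-0.084,0.182,-0.303],[0,0,0]]
    - [60,[-0.084,0.182,-0.303],[0,0,0]]

```text
time: 4.07
tool_pos: [0.5967, -0.3294, 0.1691]
tool_rot: [-0.242, 0.519, 0.804, 0.158]
contact_force: [-0.4, 0.1, 0.0]
gripper_width: 0.701
grasp_force: 0.0
```

Run:
```python
from p import *
lo=MOUTH-.016*AX
p,r=meas(); print('TCP in lid frame z',(p-lo)@AX,'off-axis',(p-lo)-AX*((p-lo)@AX), 'tilt err',(TILT*r.inv()).magnitude())
f=grab('top'); cv2.imwrite('pics/b.png',cv2.resize(f['color'][130:260,360:520,::-1],None,fx=4,fy=4))
```

```text
TCP in lid frame z 0.02967651155160773 off-axis [-0.00102121  0.00050561  0.00059382] tilt err 0.007622508783055369
```

View pics/b.png

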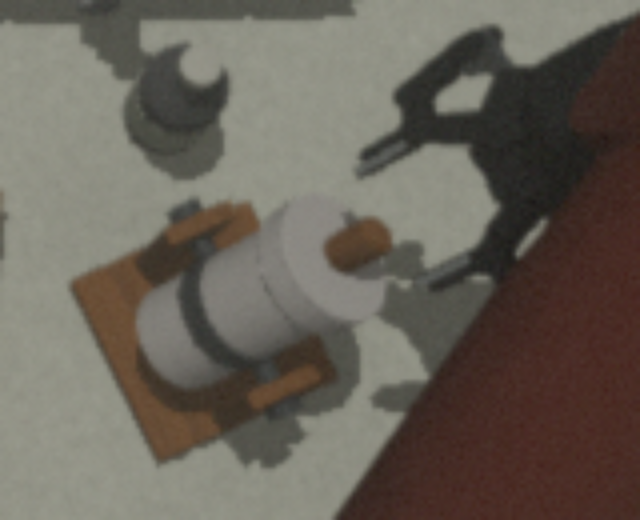

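The top view crop shows the knob end at (385,235) and the finger tips at (365,165) and (430,280). The tips look as if they only just reach the knob end, so I'll check with depth.

Run:
```python
from p import *
lo=MOUTH-.016*AX
p,r=meas(); print(p,r.as_matrix().round(3).tolist())
M=np.c_[np.cross(np.array(H)/np.linalg.norm(H),AX),np.array(H)/np.linalg.norm(H),AX]
for n in('top',):
    w=W[n]; c=F[n]['color']
    for u,v in[(365,165),(372,158),(385,150),(430,280),(440,275),(455,268),(360,240),(385,235),(330,270)]:
        U,V=360+u//4,130+v//4; x=w[V,U]; print((u,v),x.round(3),'lid frame',((x-lo)@M).round(3),c[V,U])
f=W['top']
```

```text
[ 0.59677892 -0.32973058  0.16911632] [[-0.344, 0.912, -0.225], [0.759, 0.411, 0.506], [0.553, 0.004, -0.833]]
(365, 165) [ 0.637 -0.33   0.212] lid frame [-0.011  0.035  0.075] [91 93 89]
(372, 158) [ 0.639 -0.332  0.22 ] lid frame [-0.013  0.037  0.083] [83 83 79]
(385, 150) [ 0.642 -0.337  0.226] lid frame [-0.012  0.037  0.091] [82 83 81]
(430, 280) [ 0.572 -0.36   0.212] lid frame [-0.01  -0.036  0.075] [72 74 72]
(440, 275) [ 0.574 -0.362  0.224] lid frame [-0.014 -0.035  0.087] [88 91 87]
(455, 268) [ 0.577 -0.369  0.223] lid frame [-0.008 -0.035  0.09 ] [76 79 73]
(360, 240) [ 0.599 -0.332  0.189] lid frame [-0.009  0.     0.048] [86 66 46]
(385, 235) [ 0.604 -0.347  0.184] lid frame [ 0.007 -0.001  0.053] [95 74 53]
(330, 270) [ 0.588 -0.321  0.164] lid frame [-0.007 -0.005  0.019] [128 123 117]
```

Run:
```python
from p import *
lo=MOUTH-.016*AX
f0=dict(np.load('side.npz')); pr=lambda f,X:(lambda c:(f['mtx']@(c/c[2]))[:2].round(1))(f['R']@X+f['t'])
print('prev TCP px',pr(f0,np.array([.6221,-.3811,.2595])),'tip seen ~',(427,327))
f=grab('side'); print('now TCP px',pr(f,meas()[0]), 'knob end', pr(f,lo+.054*AX))
t=grab('top'); print('top TCP px',pr(t,meas()[0]),'knob end',pr(t,lo+.054*AX), 'crop', (pr(t,meas()[0])-[360,130])*4)
a=cv2.resize(f['color'][240:350,290:450,::-1],None,fx=4,fy=4); cv2.imwrite('pics/c.png',a)
M=np.c_[np.cross(np.array(H)/np.linalg.norm(H),AX),np.array(H)/np.linalg.norm(H),AX]
for n,g in(('s',f),('t',t)):
    w=(cloud(g).reshape(-1,3)-lo)@M; c=g['color'].reshape(-1,3).astype(int)
    for s in(1,-1):
        k=(abs(w[:,0])<.015)&(s*w[:,1]>.024)&(s*w[:,1]<.05)&(w[:,2]>.03)&(w[:,2]<.12)
        print(n,s,k.sum(),np.percentile(w[k],[1,10,50],axis=0).round(3).tolist() if k.sum() else '')
```

```text
prev TCP px [397.  295.8] tip seen ~ (427, 327)
now TCP px [368.4 299.7] knob end [374.9 299.3]
top TCP px [446.3 192.9] knob end [454.4 188.1] crop [345.2 251.6]
s 1 6 [[-0.013, 0.033, 0.11], [-0.013, 0.034, 0.11], [-0.012, 0.038, 0.115]]
s -1 89 [[-0.013, -0.046, 0.071], [-0.011, -0.045, 0.078], [-0.008, -0.039, 0.096]]
t 1 155 [[-0.015, 0.031, 0.067], [-0.014, 0.031, 0.076], [-0.01, 0.038, 0.099]]
t -1 152 [[-0.015, -0.048, 0.069], [-0.014, -0.044, 0.075], [-0.011, -0.037, 0.101]]
```

View pics/c.png

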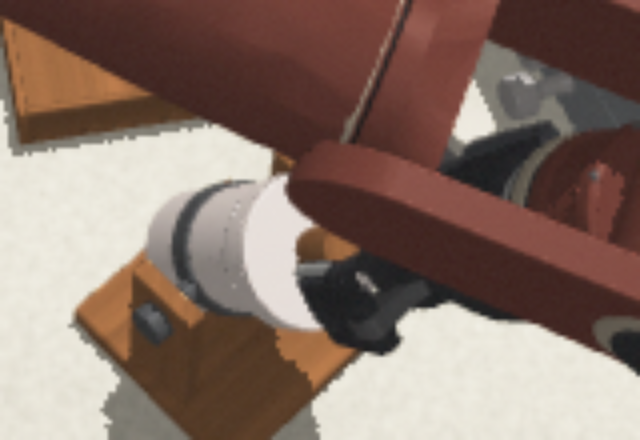

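The side crop shows the near finger's tip at (300,268), just at the knob end. Depth from both cameras puts the open tips about 70 mm above the lid origin, higher than the reported TCP suggests. I'll go in by a small step that is safe either way and measure again.

arm_command:
  rows:
    - [60,[-0.005,0.01,-0.017],[0,0,0]]
    - [60,[-0.009,0.02,-0.033],[0,0,0]]
    - [60,[-0.009,0.02,-0.033],[0,0,0]]
    - [60,[-0.009,0.02,-0.033],[0,0,0]]

```text
time: 4.55
tool_pos: [0.5928, -0.3225, 0.1562]
tool_rot: [-0.244, 0.519, 0.804, 0.159]
contact_force: [0.9, -0.1, -0.0]
gripper_width: 0.704
grasp_force: 0.0
```

```bash
cat > tips.py <<'E'
from p import *
lo=MOUTH-.016*AX
f=grab('side');t=grab('top'); p,r=meas(); print('tcp lid z',(p-lo)@AX)
h=np.array(H)/np.linalg.norm(H); M=np.c_[np.cross(h,AX),h,AX]
for n,g in(('s',f),('t',t)):
    w=(cloud(g).reshape(-1,3)-lo)@M
    for s in(1,-1):
        k=(abs(w[:,0])<.02)&(s*w[:,1]>.022)&(s*w[:,1]<.06)&(w[:,2]>.028)&(w[:,2]<.12)
        z=np.sort(w[k][:,2]); print(n,s,k.sum(),z[[0,2,5,10,20]].round(3) if len(z)>20 else z)
E
python3 tips.py
```

```text
tcp lid z 0.015420190238759084
s 1 21 [0.094 0.099 0.101 0.105 0.117]
s -1 153 [0.056 0.058 0.06  0.064 0.07 ]
t 1 274 [0.053 0.054 0.056 0.059 0.062]
t -1 223 [0.051 0.055 0.058 0.06  0.064]
```

arm_command:
  rows:
    - [60,[-0.0015,0.0034,-0.0055],[0,0,0]]
    - [60,[-0.003,0.0068,-0.011],[0,0,0]]
    - [60,[-0.003,0.0068,-0.011],[0,0,0]]
    - [60,[-0.003,0.0068,-0.011],[0,0,0]]

```text
time: 4.98
tool_pos: [0.5922, -0.3208, 0.1536]
tool_rot: [-0.244, 0.519, 0.804, 0.159]
contact_force: [-0.2, -0.5, 0.1]
gripper_width: 0.702
grasp_force: 0.0
```

arm_command:
  rows:
    - [60,[-0.0015,0.0034,-0.0055],[0,0,0]]
    - [60,[-0.003,0.0068,-0.011],[0,0,0]]
    - [60,[-0.003,0.0068,-0.011],[0,0,0]]
    - [60,[-0.003,0.0068,-0.011],[0,0,0]]

```text
time: 5.32
tool_pos: [0.5913, -0.3187, 0.1503]
tool_rot: [-0.244, 0.519, 0.804, 0.159]
contact_force: [0.1, 0.5, 0.3]
gripper_width: 0.706
grasp_force: 0.0
```

```bash
python3 tips.py
```

```text
tcp lid z 0.007654658004366783
s 1 27 [0.09  0.09  0.093 0.096 0.108]
s -1 186 [0.049 0.051 0.053 0.056 0.062]
t 1 303 [0.042 0.047 0.049 0.052 0.056]
t -1 244 [0.045 0.047 0.052 0.053 0.057]
```

arm_command:
  rows:
    - [60,[-0.0035,0.008,-0.013],[0,0,0]]
    - [60,[-0.0076,0.017,-0.0276],[0,0,0]]
    - [60,[-0.0076,0.017,-0.0276],[0,0,0]]
    - [60,[-0.0076,0.017,-0.0276],[0,0,0]]

```text
time: 5.75
tool_pos: [0.5887, -0.3133, 0.1415]
tool_rot: [-0.244, 0.519, 0.804, 0.159]
contact_force: [-0.1, 0.0, -0.5]
gripper_width: 0.699
grasp_force: 0.0
```

arm_command:
  rows:
    - [10,[0,0,0],[0,0,0]]
    - [10,[0,0,0],[0,0,0]]
    - [10,[0,0,0],[0,0,0]]
    - [10,[0,0,0],[0,0,0]]
    - [10,[0,0,0],[0,0,0]]
    - [10,[0,0,0],[0,0,0]]
    - [10,[0,0,0],[0,0,0]]
    - [10,[0,0,0],[0,0,0]]

```text
time: 6.42
tool_pos: [0.5892, -0.3141, 0.1427]
tool_rot: [-0.243, 0.519, 0.804, 0.158]
contact_force: [-0.7, -2.4, 2.4]
gripper_width: 0.252
grasp_force: 59.1
```

```bash
sed -i 's/>.022)/>.013)/' tips.py; python3 tips.py; python3 -c "
from h import *
f=dict(np.load('top.npz')); cv2.imwrite('pics/d.png',cv2.resize(f['color'][130:260,360:520,::-1],None,fx=4,fy=4))"
```

```text
tcp lid z -0.00178780118506058
s 1 9 [0.07974504 0.08116686 0.08205961 0.08309776 0.08313758 0.10940416
 0.11125688 0.11559505 0.11592669]
s -1 173 [0.034 0.035 0.037 0.041 0.048]
t 1 373 [0.033 0.035 0.037 0.04  0.043]
t -1 292 [0.033 0.035 0.037 0.041 0.045]
```

View pics/d.png

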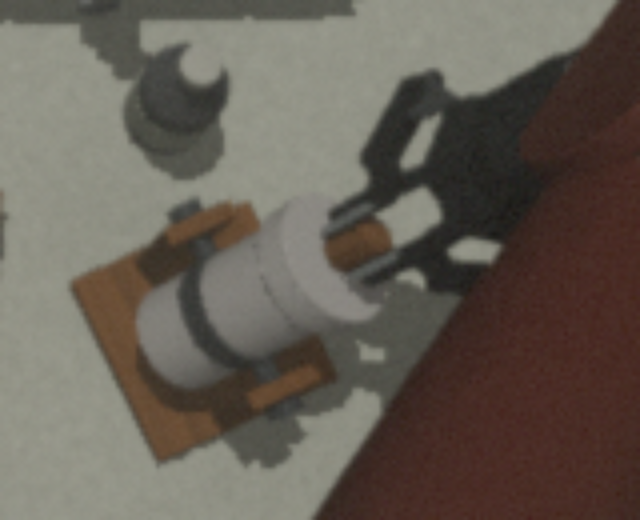

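The top view crop shows both pads gripping the knob at (360,240), with 59 N measured. The real finger tips sit about 33 mm short of the reported TCP, so I'll use that calibrated offset from here. Next I pull the lid off along the axis.

arm_command:
  rows:
    - [10,[0.008,-0.017,0.028],[0,0,0]]
    - [10,[0.023,-0.051,0.083],[0,0,0]]
    - [10,[0.038,-0.085,0.138],[0,0,0]]
    - [10,[0.054,-0.119,0.193],[0,0,0]]
    - [10,[0.054,-0.119,0.35],[0,0,0]]
    - [10,[0.054,-0.119,0.35],[0,0,0]]
    - [10,[0.054,-0.119,0.35],[0,0,0]]
    - [10,[0.054,-0.119,0.35],[0,0,0]]

```text
time: 7.18
tool_pos: [0.6056, -0.3496, 0.247]
tool_rot: [-0.243, 0.519, 0.804, 0.158]
contact_force: [1.3, -0.0, -2.8]
gripper_width: 0.255
grasp_force: 59.0
```

Run:
```python
from p import *
D=rot([0,0,-1],[.987,-.158,0])
plan(([.6155,.0655,.18],D),([.6155,.0655,.03],D)); s=monitor.state(); print(s['gripper_width'],s['joint_pos'])
```

```text
shift [0.033, 1.384, -0.223] turn [-0.377, -0.049, -0.36] rows 10.1
shift [-0.0, -0.0, -0.5] turn [0.0, 0.0, -0.0] rows 3.6
0.25511979793940337 [-0.73154805  0.57268276  0.99004417  0.26656998  2.11006577 -1.08072982]
```

arm_command:
  rows:
    - [10,[0.0,0.06,0.05],[-0.03,0,-0.03]]
    - [10,[0.016,0.18,0.05],[-0.08,-0.01,-0.07]]
    - [10,[0.016,0.3,0.05],[-0.13,-0.02,-0.12]]
    - [10,[0.016,0.42,0.0],[-0.19,-0.025,-0.18]]
    - [10,[0.016,0.53,0.0],[-0.19,-0.025,-0.18]]
    - [10,[0.016,0.64,0.0],[-0.19,-0.025,-0.18]]
    - [10,[0.016,0.7,0],[-0.19,-0.025,-0.18]]
    - [10,[0.016,0.7,0],[-0.19,-0.025,-0.18]]
    - [10,[0.016,0.7,0],[-0.19,-0.025,-0.18]]

```text
time: 7.93
tool_pos: [0.6095, -0.1387, 0.2454]
tool_rot: [-0.125, 0.653, 0.742, 0.08]
contact_force: [-0.7, -0.8, -1.7]
gripper_width: 0.255
grasp_force: 59.3
```

Run:
```python
from p import *
D=rot([0,0,-1],[.987,-.158,0])
plan(([.6155,.0655,.12],D),([.6155,.0655,.02],D)); s=monitor.state(); print(s['gripper_width'])
```

```text
shift [0.02, 0.681, -0.418] turn [-0.188, -0.026, -0.181] rows 5.8
shift [0.0, -0.0, -0.333] turn [0.0, -0.0, 0.0] rows 2.4
0.25472627116335134
```

arm_command:
  rows:
    - [10,[0.003,0.1,-0.05],[-0.03,0,-0.03]]
    - [10,[0.006,0.2,-0.1],[-0.06,-0.01,-0.06]]
    - [10,[0.01,0.32,-0.18],[-0.1,-0.015,-0.1]]
    - [10,[0.015,0.44,-0.25],[-0.14,-0.02,-0.14]]
    - [10,[0.02,0.56,-0.34],[-0.18,-0.026,-0.18]]
    - [10,[0.02,0.65,-0.4],[-0.188,-0.026,-0.181]]
    - [10,[0.02,0.681,-0.418],[-0.188,-0.026,-0.181]]
    - [10,[0.02,0.681,-0.418],[-0.188,-0.026,-0.181]]
    - [10,[0.02,0.681,-0.418],[-0.188,-0.026,-0.181]]
    - [10,[0.02,0.681,-0.418],[-0.188,-0.026,-0.181]]

```text
time: 8.77
tool_pos: [0.6174, 0.0626, 0.1228]
tool_rot: [0.002, 0.762, 0.648, 0.001]
contact_force: [-0.2, -0.5, -1.6]
gripper_width: 0.255
grasp_force: 59.2
```

Run:
```python
from p import *
D=rot([0,0,-1],[.987,-.158,0])
plan(([.6155,.0655,.02],D),([.6155,.0655,.005],D))
f=grab('side'); t=grab('top'); c=meas()[0]; print(c)
for n,g in(('s',f),('t',t)):
    w=cloud(g).reshape(-1,3)-c; k=(np.hypot(w[:,0],w[:,1])<.055)&(w[:,2]>-.02)&(w[:,2]<.035); q=w[k]; q=q[np.abs(q[:,2]-np.median(q[:,2]))<.02]; print(n,len(q),np.percentile(q,[2,25,50,75,98],axis=0).round(3).tolist())
    # plane fit of lid top
    kk=(np.hypot(w[:,0],w[:,1])<.036)&(np.hypot(w[:,0],w[:,1])>.018)&(w[:,2]>.008)&(w[:,2]<.03)
    if kk.sum()>30:
        A=np.c_[w[kk][:,:2],np.ones(kk.sum())]; print(kk.sum(),np.linalg.lstsq(A,w[kk][:,2],rcond=None)[0].round(3))
cv2.imwrite('pics/e.png',np.hstack([cv2.resize(f['color'][160:290,250:390,::-1],None,fx=2.8,fy=2.8),cv2.resize(t['color'][150:280,230:370,::-1],None,fx=2.8,fy=2.8)]))
```

```text
shift [-0.006, 0.01, -0.343] turn [0.001, 0.003, 0.002] rows 2.5
shift [-0.0, -0.0, -0.05] turn [0.0, -0.0, 0.0] rows 0.4
[0.61755223 0.06263744 0.12342682]
s 531 [[-0.038, -0.046, 0.003], [-0.024, -0.036, 0.018], [-0.008, -0.023, 0.021], [0.012, -0.011, 0.023], [0.035, 0.018, 0.032]]
220 [0.012 0.017 0.022]
t 81 [[-0.038, -0.01, 0.006], [-0.033, -0.007, 0.021], [-0.022, -0.003, 0.022], [-0.017, 0.001, 0.024], [-0.006, 0.036, 0.028]]
43 [0.006 0.035 0.022]
```

View pics/e.png

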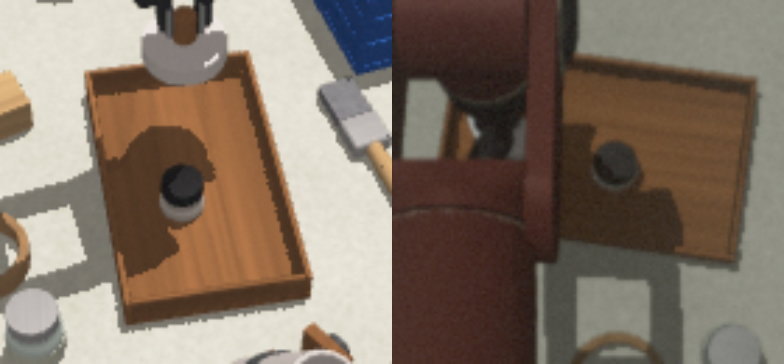

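The crop shows the lid held level above the tray's far half at (185,50), with the pot clear at (183,195). The lid's top plane is level to about 0.02 rad, and the lid origin is at the TCP. Now I lower it.

arm_command:
  rows:
    - [10,[-0.006,0.01,-0.1],[0,0.003,0]]
    - [10,[-0.006,0.01,-0.2],[0,0.003,0]]
    - [10,[-0.006,0.01,-0.28],[0,0.003,0]]
    - [10,[-0.006,0.01,-0.33],[0,0.003,0]]
    - [10,[-0.006,0.01,-0.36],[0,0.003,0]]
    - [10,[-0.006,0.01,-0.375],[0,0.003,0]]
    - [10,[-0.006,0.01,-0.38],[0,0.003,0]]
    - [10,[-0.006,0.01,-0.38],[0,0.003,0]]
    - [10,[-0.006,0.01,-0.38],[0,0.003,0]]

```text
time: 9.62
tool_pos: [0.6157, 0.0676, 0.0096]
tool_rot: [0.001, 0.761, 0.648, -0.0]
contact_force: [1.0, 0.2, -1.5]
gripper_width: 0.254
grasp_force: 59.3
```

arm_command:
  rows:
    - [10,[0,0,-0.006],[0,0,0]]
    - [10,[0,0,-0.01],[0,0,0]]
    - [10,[0,0,-0.01],[0,0,0]]
    - [10,[0,0,-0.01],[0,0,0]]

```text
time: 9.95
tool_pos: [0.6145, 0.0679, 0.0051]
tool_rot: [0.0, 0.761, 0.649, -0.001]
contact_force: [-0.0, 0.7, -1.5]
gripper_width: 0.258
grasp_force: 59.4
```

arm_command:
  rows:
    - [10,[0,0,-0.003],[0,0,0]]
    - [10,[0,0,-0.006],[0,0,0]]
    - [10,[0,0,-0.006],[0,0,0]]
    - [10,[0,0,-0.006],[0,0,0]]

```text
time: 10.28
tool_pos: [0.6147, 0.0682, 0.0048]
tool_rot: [-0.0, 0.761, 0.649, -0.001]
contact_force: [-4.1, 0.2, 7.0]
gripper_width: 0.259
grasp_force: 60.2
```

arm_command:
  rows:
    - [45,[0,0,0.001],[0,0,0]]
    - [45,[0,0,0.001],[0,0,0]]
    - [45,[0,0,0.001],[0,0,0]]
    - [45,[0,0,0.001],[0,0,0]]
    - [60,[0,0,0.05],[0,0,0]]
    - [60,[0,0,0.1],[0,0,0]]
    - [60,[0,0,0.2],[0,0,0]]
    - [60,[0,0,0.33],[0,0,0]]
    - [60,[0,0,0.47],[0,0,0]]
    - [60,[0,0,0.6],[0,0,0]]
    - [60,[0,0,0.73],[0,0,0]]
    - [60,[0,0,0.83],[0,0,0]]

```text
time: 11.28
tool_pos: [0.615, 0.0678, 0.2576]
tool_rot: [0.002, 0.761, 0.648, 0.001]
contact_force: [0.8, 0.6, 0.8]
gripper_width: 0.703
grasp_force: 0.0
```

```bash
cat > chk.py <<'E'
from p import *
def R(y): c,s=np.cos(y),np.sin(y); return np.array([[c,-s,0],[s,c,0],[0,0,1]])
T=np.array([.6041,-.0056,0])
def lid():
    for n in('side','top'):
        g=grab(n); w=(cloud(g).reshape(-1,3)-T)@R(-.1585); k=(abs(w[:,0])<.07)&(w[:,1]>.01)&(w[:,1]<.13)&(w[:,2]>.022)&(w[:,2]<.035); q=w[k]
        if k.sum()>50: print(n,k.sum(),'x',np.percentile(q[:,0],[1,99]).round(3),'y',np.percentile(q[:,1],[1,99]).round(3),'z',np.median(q[:,2]).round(4),'slope',np.linalg.lstsq(np.c_[q[:,:2],np.ones(len(q))],q[:,2],rcond=None)[0].round(3))
        else: print(n,k.sum())
def jar():
    # mouth rim fit, open jar: points on outer wall above the uprights
    t=np.radians(34); A=np.c_[[np.cos(t),0,np.sin(t)],[0,1,0],[-np.sin(t),0,np.cos(t)]]
    return A
CR=np.array([.5752,.3342])
def sdb(q,P):
    B=(P-[*q[:2],.12])@axfr(np.array([q[2],q[3],1.])); B[:,2]-=q[4]
    return np.min([cyl(B,.004,.05,.125),cyl(B,.012,.122,.2),cyl(B,.018,0,.053)],0)
def brush():
    for ns in(('side',),('top',),('side','top')):
        P=pts(CR,.12,.1,.3,ns); P=P[np.hypot(*(P[:,:2]-CR).T)<.09]
        if len(P)<50: print(ns,len(P)); continue
        r=min((least_squares(lambda q:sdb(q,P),[*CR,a,b,-.11],loss='soft_l1',f_scale=.003) for a in(-.2,0,.2) for b in(-.2,0,.2,.5)),key=lambda r:r.cost)
        q=r.x; a=np.array([q[2],q[3],1]); a/=np.linalg.norm(a); o=np.array([q[0],q[1],.12])+q[4]*a
        print(ns,len(P),'o',o.round(4),'axis',a.round(4),'end',(o+.2*a).round(4),np.mean(abs(sdb(q,P))<.004))
E
python3 - <<'E'
from chk import *
lid()
for n in('side','top'): F[n]=dict(np.load(n+'.npz')); W[n]=cloud(F[n])
brush()
def Rz(y): return R(y)
t=np.radians(34); A=np.c_[[np.cos(t),0,np.sin(t)],[0,1,0],[-np.sin(t),0,np.cos(t)]]
P=pts((.59,-.31),.09,.1,.2); 
def sj(q):
    J=(P-[q[0],q[1],.095])@R(q[2])@A; r=np.hypot(J[:,0],J[:,1])
    k=(J[:,2]<.078)&(J[:,2]>.0); return np.where(k,np.minimum(abs(r-.034),abs(r-.030)),.02)
r=least_squares(sj,[.5773,-.2847,1.9939],loss='cauchy',f_scale=.002); print('jar refit',r.x.round(4),np.mean(sj(r.x)<.003))
J=(P-[.5773,-.2847,.095])@R(1.9939)@A; k=np.hypot(J[:,0],J[:,1])<.038; print('rim z',np.percentile(J[k,2],[95,98,99.5]).round(4))
print(meas()[0])
E
```

```text
side 438 x [-0.037  0.037] y [0.029 0.108] z 0.0275 slope [-0.003  0.001  0.027]
top 225 x [-0.027  0.033] y [0.035 0.109] z 0.0281 slope [ 0.011 -0.     0.028]
('side',) 223 o [0.5845 0.3387 0.0055] axis [-0.0098  0.0118  0.9999] end [0.5826 0.3411 0.2055] 0.9372197309417041
('top',) 213 o [0.5829 0.3435 0.0077] axis [0.0066 0.0082 0.9999] end [0.5842 0.3451 0.2077] 0.9953051643192489
('side', 'top') 436 o [0.5841 0.3396 0.007 ] axis [-0.0031  0.0177  0.9998] end [0.5835 0.3431 0.207 ] 0.9357798165137615
jar refit [ 0.5739 -0.2824  2.0121] 0.7083605486610058
rim z [0.0748 0.0763 0.0778]
[0.61776579 0.06782931 0.26203583]
```

Run:
```python
from p import *
D=rot([0,0,-1],[.75,.66,0])
plan(([.5837,.342,.25],D),([.5837,.342,.117],D)); print(monitor.state()['joint_pos'])
```

```text
shift [-0.114, 0.914, -0.04] turn [-0.003, 0.008, 0.561] rows 7.1
shift [0.0, -0.0, -0.443] turn [0.0, 0.0, 0.0] rows 3.2
[-9.59557841e-03  6.19718541e-03  1.55784898e+00 -1.43528465e-03
  1.56495946e+00  1.50079398e-01]
```

arm_command:
  rows:
    - [60,[-0.114,0.914,-0.03],[0,0,0.561]]
    - [60,[-0.114,0.914,-0.03],[0,0,0.561]]
    - [60,[-0.114,0.914,-0.03],[0,0,0.561]]
    - [60,[-0.114,0.914,-0.03],[0,0,0.561]]
    - [60,[-0.114,0.914,-0.03],[0,0,0.561]]
    - [60,[-0.114,0.914,-0.03],[0,0,0.561]]
    - [60,[-0.114,0.914,-0.03],[0,0,0.561]]
    - [60,[-0.114,0.914,-0.03],[0,0,0.561]]
    - [60,[-0.114,0.914,-0.03],[0,0,0.561]]
    - [60,[-0.114,0.914,-0.03],[0,0,0.561]]
    - [60,[-0.114,0.914,-0.03],[0,0,0.561]]

```text
time: 12.3
tool_pos: [0.5804, 0.3407, 0.2431]
tool_rot: [0.0, 0.413, 0.911, -0.001]
contact_force: [-0.4, -0.1, -1.2]
gripper_width: 0.702
grasp_force: 0.0
```

Run:
```python
from p import *
D=rot([0,0,-1],[.75,.66,0])
print(meas()[0])
plan(([.5837,.342,.117],D))
# finger tips heights
for n in('side','top'):
    w=cloud(grab(n)).reshape(-1,3)-meas()[0]; yv=D.as_matrix()[:,1]; xv=D.as_matrix()[:,0]
    a=w@yv;b=w@xv
    for s in(1,-1):
        k=(s*a>.022)&(s*a<.055)&(abs(b)<.02)&(w[:,2]>-.03)&(w[:,2]<.1); z=np.sort(w[k][:,2]); print(n,s,len(z),z[:12:3].round(3))
```

```text
[0.58043257 0.3407108  0.24314444]
shift [0.011, 0.004, -0.42] turn [0.002, -0.0, 0.002] rows 3.0
side 1 177 [0.035 0.037 0.038 0.041]
side -1 139 [0.034 0.036 0.041 0.044]
top 1 8 [0.035 0.042 0.046]
top -1 74 [0.036 0.043 0.045 0.049]
```

arm_command:
  rows:
    - [60,[0.011,0.004,-0.1],[0,0,0]]
    - [60,[0.011,0.004,-0.2],[0,0,0]]
    - [60,[0.011,0.004,-0.3],[0,0,0]]
    - [60,[0.011,0.004,-0.38],[0,0,0]]
    - [60,[0.011,0.004,-0.42],[0,0,0]]
    - [60,[0.011,0.004,-0.42],[0,0,0]]
    - [60,[0.011,0.004,-0.42],[0,0,0]]

```text
time: 12.98
tool_pos: [0.5837, 0.3427, 0.1173]
tool_rot: [0.0, 0.412, 0.911, -0.001]
contact_force: [0.2, -0.3, 1.0]
gripper_width: 0.703
grasp_force: 0.0
```

arm_command:
  rows:
    - [10,[0,0,0],[0,0,0]]
    - [10,[0,0,0],[0,0,0]]
    - [10,[0,0,0],[0,0,0]]
    - [10,[0,0,0],[0,0,0]]
    - [10,[0,0,0],[0,0,0]]
    - [10,[0,0,0],[0,0,0]]
    - [10,[0,0,0],[0,0,0]]
    - [10,[0,0,0],[0,0,0]]

```text
time: 13.65
tool_pos: [0.5845, 0.3437, 0.1196]
tool_rot: [0.002, 0.412, 0.911, -0.0]
contact_force: [-0.9, -1.3, 5.8]
gripper_width: 0.267
grasp_force: 59.3
```

arm_command:
  rows:
    - [10,[0,0,0.05],[0,0,0]]
    - [10,[0,0,0.15],[0,0,0]]
    - [10,[0,0,0.28],[0,0,0]]
    - [10,[0,0,0.41],[0,0,0]]
    - [10,[0,0,0.54],[0,0,0]]
    - [10,[0,0,0.65],[0,0,0]]
    - [10,[0,0,0.7],[0,0,0]]
    - [10,[0,0,0.7],[0,0,0]]

```text
time: 14.32
tool_pos: [0.585, 0.3441, 0.3337]
tool_rot: [0.004, 0.412, 0.911, 0.003]
contact_force: [-0.3, 0.8, 0.7]
gripper_width: 0.268
grasp_force: 58.9
```

Run:
```python
from p import *
f=grab('side'); t=grab('top'); p,r=meas(); print(p,monitor.state()['gripper_width'])
def sdb(q,P):
    B=(P-[*q[:2],p[2]-.03])@axfr(np.array([q[2],q[3],1.])); B[:,2]-=q[4]
    return np.min([cyl(B,.004,.05,.125),cyl(B,.018,0,.053),cyl(B,.012,.122,.14)],0)
P=[]
for g in(f,t):
    w=cloud(g).reshape(-1,3); k=(np.hypot(*(w[:,:2]-p[:2]).T)<.045)&(w[:,2]<p[2]+.015)&(w[:,2]>p[2]-.135)&(w[:,2]>.1); P.append(w[k])
for Q in(P[0],P[1],np.vstack(P)):
    if len(Q)<60: print(len(Q)); continue
    rr=least_squares(lambda q:sdb(q,Q),[p[0],p[1],0,0,-.08],loss='soft_l1',f_scale=.003); q=rr.x; a=np.array([q[2],q[3],1]); a/=np.linalg.norm(a); o=np.array([q[0],q[1],p[2]-.03])+q[4]*a
    print(len(Q),'origin-TCP',(o-p).round(4),'axis',a.round(4),np.mean(abs(sdb(q,Q))<.004),'in tool',r.inv().apply(o-p).round(4),r.inv().apply(a).round(4))
cv2.imwrite('pics/f.png',cv2.resize(f['color'][40:190,210:350,::-1],None,fx=3.5,fy=3.5))
```

```text
[0.58316179 0.34316554 0.3259044 ] 0.2672154644075618
324 origin-TCP [ 0.0018 -0.0007 -0.1059] axis [-0.0094 -0.0247  0.9997] 0.9691358024691358 in tool [-0.0016  0.0012  0.1059] [-0.0138 -0.0262 -0.9996]
414 origin-TCP [ 0.001   0.0019 -0.109 ] axis [0.006 0.007 1.   ] 0.9830917874396136 in tool [0.0009 0.0023 0.109 ] [-1.0e-04  6.2e-03 -1.0e+00]
738 origin-TCP [ 0.0013  0.0004 -0.1084] axis [0.0062 0.0013 1.    ] 0.9336043360433605 in tool [-0.0004  0.0015  0.1084] [-0.0046  0.0027 -1.    ]
```

View pics/f.png

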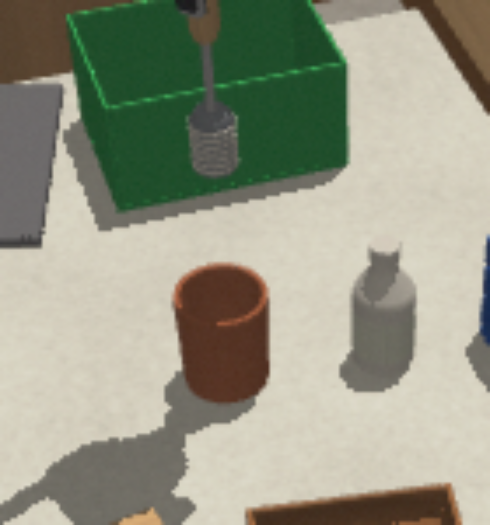

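The crop shows the brush hanging straight in the gripper, with the stem at (208,80) and the head at (213,140), lifted well clear of the crock.

Run:
```python
from p import *
D=rot([0,0,-1],[.75,.66,0]); print(meas()[0])
plan(([.61,.03,.34],D),([.64,-.25,.34],D),(MOUTH+(.045+.1084)*AX,TILT))
```

```text
[0.58316179 0.34316554 0.3259044 ]
shift [0.089, -1.044, 0.047] turn [0.002, -0.001, 0.0] rows 7.5
shift [0.1, -0.933, -0.0] turn [-0.0, 0.0, 0.0] rows 6.8
shift [-0.033, -0.504, -0.185] turn [0.319, 0.206, -0.184] rows 5.3
```

arm_command:
  rows:
    - [10,[0.01,-0.06,0.047],[0,0,0]]
    - [10,[0.02,-0.18,0.047],[0,0,0]]
    - [10,[0.03,-0.31,0.047],[0,0,0]]
    - [10,[0.04,-0.44,0.047],[0,0,0]]
    - [10,[0.05,-0.57,0.047],[0,0,0]]
    - [10,[0.06,-0.7,0.047],[0,0,0]]
    - [10,[0.07,-0.83,0.047],[0,0,0]]
    - [10,[0.08,-0.93,0.047],[0,0,0]]
    - [10,[0.089,-1,0.047],[0,0,0]]
    - [10,[0.089,-1,0.047],[0,0,0]]

```text
time: 15.25
tool_pos: [0.6091, 0.0392, 0.336]
tool_rot: [-0.003, 0.414, 0.91, -0.003]
contact_force: [-0.6, 0.1, -0.8]
gripper_width: 0.266
grasp_force: 59.0
```

arm_command:
  rows:
    - [10,[0.01,-0.06,0],[0.01,0.01,-0.01]]
    - [10,[0.02,-0.18,0],[0.05,0.03,-0.03]]
    - [10,[0.03,-0.31,0],[0.1,0.06,-0.055]]
    - [10,[0.04,-0.44,0],[0.15,0.09,-0.085]]
    - [10,[0.05,-0.57,0],[0.2,0.125,-0.11]]
    - [10,[0.06,-0.7,0],[0.25,0.16,-0.14]]
    - [10,[0.06,-0.83,0],[0.3,0.195,-0.17]]
    - [10,[0.06,-0.95,0],[0.319,0.206,-0.184]]
    - [10,[0.06,-1,0],[0.319,0.206,-0.184]]
    - [10,[0.06,-1,0],[0.319,0.206,-0.184]]
    - [10,[0.06,-1,0],[0.319,0.206,-0.184]]

```text
time: 16.17
tool_pos: [0.6279, -0.2567, 0.3374]
tool_rot: [-0.249, 0.519, 0.802, 0.158]
contact_force: [0.4, 0.7, -0.5]
gripper_width: 0.265
grasp_force: 58.9
```

Run:
```python
from p import *
print(meas()[0],monitor.state()['gripper_width'],monitor.state()['joint_pos'])
plan((MOUTH+(.045+.1084)*AX,TILT))
```

```text
[ 0.62786959 -0.25671626  0.33737841] 0.26541523094544134 [-0.62649615  0.4739502   0.9787108   0.34779705  2.1948432  -0.91751075]
shift [0.007, -0.481, -0.177] turn [-0.001, -0.004, -0.0] rows 3.7
```

arm_command:
  rows:
    - [10,[0.007,-0.12,0],[0,-0.003,0]]
    - [10,[0.007,-0.25,0],[0,-0.003,0]]
    - [10,[0.007,-0.38,0],[0,-0.003,0]]
    - [10,[0.007,-0.481,0],[0,-0.003,0]]
    - [10,[0.007,-0.481,-0.06],[0,-0.003,0]]
    - [10,[0.007,-0.481,-0.14],[0,-0.003,0]]
    - [10,[0.007,-0.481,-0.177],[0,-0.003,0]]
    - [10,[0.007,-0.481,-0.177],[0,-0.003,0]]
    - [10,[0.007,-0.481,-0.177],[0,-0.003,0]]

```text
time: 16.92
tool_pos: [0.6305, -0.3988, 0.2873]
tool_rot: [-0.246, 0.517, 0.804, 0.159]
contact_force: [0.2, 0.5, 0.8]
gripper_width: 0.267
grasp_force: 59.0
```

Run:
```python
from p import *
p,r=meas(); f=grab('side'); t=grab('top')
P=[]
tip=p+r.apply([0,0,.1084]); R0=r.as_matrix(); 
print(p,tip-(MOUTH+.045*AX))
M=np.c_[R0[:,0],-R0[:,1],-R0[:,2]]
for n,g in(('s',f),('t',t)):
    w=(cloud(g).reshape(-1,3)-tip)@M; k=(np.hypot(w[:,0],w[:,1])<.035)&(w[:,2]>-.02)&(w[:,2]<.11); Q=w[k]
    if len(Q)<60: print(n,len(Q)); continue
    def sd(q,Q):
        B=(Q-[q[0],q[1],q[4]])@axfr(np.array([q[2],q[3],1.])); return np.minimum(cyl(B,.004,.05,.125),cyl(B,.018,0,.053))
    q=least_squares(lambda q:sd(q,Q),np.zeros(5),loss='soft_l1',f_scale=.003).x; print(n,len(Q),q.round(4),np.mean(abs(sd(q,Q))<.004), 'tip world corr',(M@[q[0],q[1],q[4]]).round(4),'tip in jar',)
plan((MOUTH+(.045+.1084)*AX,TILT),(MOUTH+(-.107+.1084)*AX,TILT))
cv2.imwrite('pics/g.png',np.hstack([cv2.resize(f['color'][220:350,290:430,::-1],None,fx=2.8,fy=2.8),cv2.resize(t['color'][130:260,370:510,::-1],None,fx=2.8,fy=2.8)]))
```

```text
[ 0.63054144 -0.39878187  0.28730954] [0.00060139 0.00229166 0.0029422 ]
s 511 [-0.0009  0.0019 -0.0016 -0.011  -0.003 ] 0.9921722113502935 tip world corr [-0.0021  0.0001 -0.003 ] tip in jar
t 541 [ 0.0022 -0.0008 -0.0019 -0.0066 -0.0028] 0.9907578558225508 tip world corr [-0.0006  0.0034 -0.0011] tip in jar
shift [-0.003, -0.004, -0.019] turn [0.002, 0.003, -0.002] rows 0.1
shift [-0.117, 0.258, -0.42] turn [-0.0, 0.0, -0.0] rows 3.6
```

View pics/g.png

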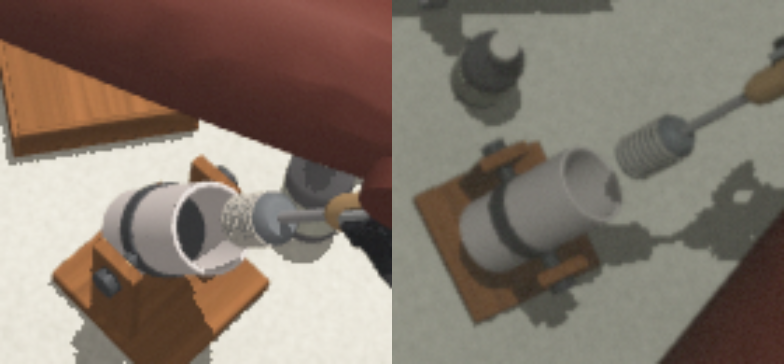

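The crops show the brush head in front of the jar's open mouth and on its axis: mouth at (205,225) and head at (245,218) on the left, mouth at (585,185) and head at (650,150) on the right. Inserting in two stages.

arm_command:
  rows:
    - [10,[-0.012,0.025,-0.05],[0,0,0]]
    - [10,[-0.03,0.065,-0.115],[0,0,0]]
    - [10,[-0.05,0.108,-0.185],[0,0,0]]
    - [10,[-0.07,0.152,-0.255],[0,0,0]]
    - [10,[-0.085,0.185,-0.307],[0,0,0]]
    - [10,[-0.085,0.185,-0.307],[0,0,0]]
    - [10,[-0.085,0.185,-0.307],[0,0,0]]
    - [10,[-0.085,0.185,-0.307],[0,0,0]]

```text
time: 17.68
tool_pos: [0.6057, -0.3464, 0.1987]
tool_rot: [-0.242, 0.518, 0.805, 0.158]
contact_force: [-0.3, -0.3, -0.4]
gripper_width: 0.262
grasp_force: 59.0
```

```bash
cat > jb.py <<'E'
from p import *
p,r=meas(); tip=p+r.apply([0,0,.1105]); d=tip-(MOUTH-.119*AX); h=np.array(H)/np.linalg.norm(H); M=np.c_[np.cross(h,AX),h,AX]
print('tip in jar_floor',(d@M).round(4),'angle',(TILT*r.inv()).magnitude().round(3),monitor.state()['contact_force'])
plan((MOUTH+(-.119+.010+.1105)*AX,TILT))
E
python3 jb.py
```

```text
Traceback (most recent call last):
  File "jb.py", line 3, in <module>
    print('tip in jar_floor',(d@M).round(4),'angle',(TILT*r.inv()).magnitude().round(3),monitor.state()['contact_force'])
                                                    ^^^^^^^^^^^^^^^^^^^^^^^^^^^^^^^^
AttributeError: 'float' object has no attribute 'round'
```

```bash
sed -i 's/magnitude().round(3)/magnitude()/' jb.py; python3 jb.py
```

```text
tip in jar_floor [-0.0009  0.0007  0.0574] angle 0.007779962403851493 [-0.27558096 -0.27305306 -0.35605361]
shift [-0.036, 0.076, -0.134] turn [0.003, 0.004, -0.001] rows 1.1
```

arm_command:
  rows:
    - [10,[-0.012,0.025,-0.044],[0,0,0]]
    - [10,[-0.024,0.05,-0.088],[0,0,0]]
    - [10,[-0.036,0.076,-0.134],[0,0,0]]
    - [10,[-0.036,0.076,-0.134],[0,0,0]]
    - [10,[-0.036,0.076,-0.134],[0,0,0]]
    - [10,[-0.036,0.076,-0.134],[0,0,0]]

```text
time: 18.18
tool_pos: [0.5949, -0.3241, 0.1579]
tool_rot: [-0.242, 0.519, 0.805, 0.159]
contact_force: [-0.4, 0.7, -0.6]
gripper_width: 0.262
grasp_force: 59.0
```

```bash
python3 jb.py
```

```text
tip in jar_floor [0.0013 0.0001 0.0097] angle 0.007080941018815038 [-0.36875975  0.67670032 -0.58749423]
shift [0.0, 0.001, 0.002] turn [0.002, 0.004, -0.001] rows 0.1
```

arm_command:
  rows:
    - [10,[0.02,-0.044,0.071],[0,0,0]]
    - [10,[0.04,-0.088,0.142],[0,0,0]]
    - [10,[0.059,-0.131,0.213],[0,0,0]]
    - [10,[0.059,-0.131,0.213],[0,0,0]]
    - [10,[0.059,-0.131,0.213],[0,0,0]]
    - [10,[0.059,-0.131,0.213],[0,0,0]]
    - [10,[0.04,-0.088,0.142],[0,0,0]]
    - [10,[0.02,-0.044,0.071],[0,0,0]]
    - [10,[0,0,0],[0,0,0]]
    - [10,[0,0,0],[0,0,0]]
    - [10,[0,0,0],[0,0,0]]
    - [10,[0,0,0],[0,0,0]]

```text
time: 19.18
tool_pos: [0.5935, -0.322, 0.155]
tool_rot: [-0.245, 0.518, 0.804, 0.159]
contact_force: [0.6, -0.5, -0.0]
gripper_width: 0.266
grasp_force: 59.1
```

arm_command:
  rows:
    - [10,[0.02,-0.044,0.071],[0,0,0]]
    - [10,[0.04,-0.088,0.142],[0,0,0]]
    - [10,[0.059,-0.131,0.213],[0,0,0]]
    - [10,[0.059,-0.131,0.213],[0,0,0]]
    - [10,[0.059,-0.131,0.213],[0,0,0]]
    - [10,[0.059,-0.131,0.213],[0,0,0]]
    - [10,[0.04,-0.088,0.142],[0,0,0]]
    - [10,[0.02,-0.044,0.071],[0,0,0]]
    - [10,[0,0,0],[0,0,0]]
    - [10,[0,0,0],[0,0,0]]
    - [10,[0,0,0],[0,0,0]]
    - [10,[0,0,0],[0,0,0]]

```text
time: 20.18
tool_pos: [0.5936, -0.3223, 0.1553]
tool_rot: [-0.245, 0.518, 0.804, 0.159]
contact_force: [0.9, -1.1, -1.3]
gripper_width: 0.268
grasp_force: 59.2
```

```bash
python3 jb.py
```

```text
tip in jar_floor [ 0.0005 -0.0006  0.0064] angle 0.0028905348645341515 [ 0.89854256 -1.11295212 -1.28492568]
shift [0.004, -0.005, 0.011] turn [0.0, 0.001, -0.001] rows 0.1
```

arm_command:
  rows:
    - [10,[0.02,-0.044,0.071],[0,0,0]]
    - [10,[0.04,-0.088,0.142],[0,0,0]]
    - [10,[0.059,-0.131,0.213],[0,0,0]]
    - [10,[0.059,-0.131,0.213],[0,0,0]]
    - [10,[0.059,-0.131,0.213],[0,0,0]]
    - [10,[0.059,-0.131,0.213],[0,0,0]]

```text
time: 20.68
tool_pos: [0.6115, -0.3618, 0.2186]
tool_rot: [-0.244, 0.518, 0.804, 0.159]
contact_force: [-0.2, 0.1, -1.6]
gripper_width: 0.267
grasp_force: 59.2
```

```bash
python3 jb.py
```

```text
tip in jar_floor [ 0.001  -0.0005  0.0831] angle 0.0031131259954505553 [-0.24814663  0.10695274 -1.62602895]
shift [-0.055, 0.127, -0.201] turn [0.001, 0.002, -0.001] rows 1.8
```

arm_command:
  rows:
    - [10,[0.023,-0.051,0.083],[0,0,0]]
    - [10,[0.046,-0.102,0.166],[0,0,0]]
    - [10,[0.069,-0.153,0.249],[0,0,0]]
    - [10,[0.069,-0.153,0.33],[0,0,0]]
    - [10,[0.069,-0.153,0.41],[0,0,0]]
    - [10,[0.069,-0.153,0.41],[0,0,0]]
    - [10,[0.069,-0.153,0.41],[0,0,0]]

```text
time: 21.27
tool_pos: [0.6326, -0.4077, 0.3428]
tool_rot: [-0.243, 0.518, 0.804, 0.159]
contact_force: [-0.1, -0.0, -1.3]
gripper_width: 0.269
grasp_force: 59.2
```

Run:
```python
from p import *
D=rot([0,0,-1],[.75,.66,0]); print(meas()[0])
plan(([.62,-.1,.35],D),([.578,.15,.35],D),([.578,.337,.34],D))
```

```text
[ 0.63259504 -0.40767975  0.34278716]
shift [-0.042, 1.026, 0.024] turn [-0.317, -0.203, 0.183] rows 7.4
shift [-0.14, 0.833, 0.0] turn [-0.0, 0.0, -0.0] rows 6.1
shift [0.0, 0.623, -0.033] turn [-0.0, 0.0, -0.0] rows 4.5
```

arm_command:
  rows:
    - [10,[-0.005,0.08,0.01],[-0.02,-0.013,0.012]]
    - [10,[-0.01,0.2,0.02],[-0.06,-0.04,0.035]]
    - [10,[-0.015,0.33,0.024],[-0.11,-0.07,0.06]]
    - [10,[-0.02,0.46,0.024],[-0.16,-0.1,0.09]]
    - [10,[-0.025,0.59,0.024],[-0.21,-0.135,0.12]]
    - [10,[-0.03,0.72,0.024],[-0.26,-0.165,0.15]]
    - [10,[-0.035,0.85,0.024],[-0.3,-0.19,0.175]]
    - [10,[-0.042,0.96,0.024],[-0.317,-0.203,0.183]]
    - [10,[-0.042,1,0.024],[-0.317,-0.203,0.183]]
    - [10,[-0.042,1,0.024],[-0.317,-0.203,0.183]]

```text
time: 22.1
tool_pos: [0.6181, -0.1037, 0.347]
tool_rot: [-0.003, 0.409, 0.912, 0.0]
contact_force: [-0.3, -0.5, -1.5]
gripper_width: 0.266
grasp_force: 59.2
```

arm_command:
  rows:
    - [10,[-0.01,0.08,0],[0,0,0]]
    - [10,[-0.03,0.2,0],[0,0,0]]
    - [10,[-0.05,0.33,0],[0,0,0]]
    - [10,[-0.07,0.46,0],[0,0,0]]
    - [10,[-0.09,0.59,0],[0,0,0]]
    - [10,[-0.11,0.72,0],[0,0,0]]
    - [10,[-0.14,0.83,0],[0,0,0]]
    - [10,[-0.14,0.93,0],[0,0,0]]
    - [10,[-0.14,1,0],[0,0,0]]
    - [10,[-0.14,1,0],[0,0,0]]

```text
time: 22.93
tool_pos: [0.5771, 0.1942, 0.3463]
tool_rot: [-0.003, 0.41, 0.912, -0.001]
contact_force: [0.2, -0.2, -1.3]
gripper_width: 0.266
grasp_force: 59.2
```

Run:
```python
from p import *
D=rot([0,0,-1],[.75,.66,0]); print(meas()[0])
plan(([.578,.337,.33],D),([.578,.337,.135],D),([.578,.337,.121],D))
```

```text
[0.5771156  0.19424412 0.34634009]
shift [0.003, 0.476, -0.054] turn [-0.001, -0.004, -0.002] rows 3.4
shift [-0.0, -0.0, -0.65] turn [0.0, 0.0, -0.0] rows 4.7
shift [-0.0, -0.0, -0.047] turn [0.0, 0.0, -0.0] rows 0.3
```

arm_command:
  rows:
    - [10,[0.003,0.08,-0.03],[0,-0.004,0]]
    - [10,[0.003,0.2,-0.054],[0,-0.004,0]]
    - [10,[0.003,0.33,-0.054],[0,-0.004,0]]
    - [10,[0.003,0.43,-0.054],[0,-0.004,0]]
    - [10,[0.003,0.476,-0.054],[0,-0.004,0]]
    - [10,[0.003,0.476,-0.054],[0,-0.004,0]]
    - [10,[0.003,0.476,-0.054],[0,-0.004,0]]
    - [10,[0.003,0.476,-0.054],[0,-0.004,0]]

```text
time: 23.6
tool_pos: [0.5792, 0.3329, 0.3327]
tool_rot: [0.002, 0.413, 0.911, 0.001]
contact_force: [-0.3, 0.2, -1.1]
gripper_width: 0.266
grasp_force: 59.2
```

Run:
```python
from p import *
D=rot([0,0,-1],[.75,.66,0]); print(meas()[0],monitor.state()['gripper_width'])
plan(([.578,.337,.125],D))
p,r=meas()
for n in('side','top'):
    g=grab(n); w=cloud(g).reshape(-1,3); k=(np.hypot(*(w[:,:2]-p[:2]).T)<.035)&(w[:,2]<p[2]-.05)&(w[:,2]>p[2]-.125); print(n,k.sum(),(np.percentile(w[k],[3,97],axis=0).mean(0)-p).round(4),(w[k].min(0)-p).round(3))
    k=(w[:,2]>.085)&(w[:,2]<.1)&(np.hypot(*(w[:,:2]-[.5752,.3342]).T)<.06); q=w[k]; print('crock rim',((np.percentile(q,1,axis=0)+np.percentile(q,99,axis=0))/2).round(4))
```

```text
[0.57918998 0.3328595  0.33268608] 0.2661393208782557
shift [-0.004, 0.014, -0.692] turn [0.0, 0.003, 0.001] rows 5.0
side 270 [-0.0011 -0.0101 -0.0807] [-0.019 -0.024 -0.111]
crock rim [0.5784 0.3343 0.0913]
top 364 [-0.0004 -0.0013 -0.0779] [-0.018 -0.017 -0.105]
crock rim [0.5802 0.3397 0.0921]
```

Aligned with the crock. Lowering.

arm_command:
  rows:
    - [10,[-0.002,0.014,-0.07],[0,0,0]]
    - [10,[-0.002,0.014,-0.19],[0,0,0]]
    - [10,[-0.002,0.014,-0.3],[0,0,0]]
    - [10,[-0.002,0.014,-0.41],[0,0,0]]
    - [10,[-0.002,0.014,-0.52],[0,0,0]]
    - [10,[-0.002,0.014,-0.61],[0,0,0]]
    - [10,[-0.002,0.014,-0.67],[0,0,0]]
    - [10,[-0.002,0.014,-0.69],[0,0,0]]
    - [10,[-0.002,0.014,-0.69],[0,0,0]]
    - [10,[-0.002,0.014,-0.69],[0,0,0]]

```text
time: 24.53
tool_pos: [0.5788, 0.3386, 0.1279]
tool_rot: [0.003, 0.412, 0.911, 0.002]
contact_force: [-0.5, 0.5, 0.1]
gripper_width: 0.265
grasp_force: 59.2
```

arm_command:
  rows:
    - [10,[0,0,-0.006],[0,0,0]]
    - [10,[0,0,-0.01],[0,0,0]]
    - [10,[0,0,-0.01],[0,0,0]]
    - [10,[0,0,-0.01],[0,0,0]]

```text
time: 24.87
tool_pos: [0.5785, 0.3393, 0.1247]
tool_rot: [0.003, 0.412, 0.911, 0.002]
contact_force: [0.4, -0.0, -0.7]
gripper_width: 0.267
grasp_force: 59.2
```

arm_command:
  rows:
    - [10,[0,0,-0.006],[0,0,0]]
    - [10,[0,0,-0.012],[0,0,0]]
    - [10,[0,0,-0.012],[0,0,0]]
    - [10,[0,0,-0.012],[0,0,0]]

```text
time: 25.2
tool_pos: [0.5778, 0.339, 0.1196]
tool_rot: [0.002, 0.412, 0.911, 0.001]
contact_force: [-0.3, 0.4, -0.5]
gripper_width: 0.267
grasp_force: 59.2
```

arm_command:
  rows:
    - [10,[0,0,-0.004],[0,0,0]]
    - [10,[0,0,-0.006],[0,0,0]]
    - [10,[0,0,-0.006],[0,0,0]]
    - [10,[0,0,-0.006],[0,0,0]]

```text
time: 25.53
tool_pos: [0.578, 0.3391, 0.1181]
tool_rot: [0.002, 0.412, 0.911, 0.002]
contact_force: [-0.0, -0.6, -1.4]
gripper_width: 0.266
grasp_force: 59.2
```

arm_command:
  rows:
    - [10,[0,0,-0.005],[0,0,0]]
    - [10,[0,0,-0.005],[0,0,0]]
    - [10,[0,0,-0.005],[0,0,0]]

```text
time: 25.78
tool_pos: [0.5784, 0.3392, 0.1174]
tool_rot: [0.003, 0.412, 0.911, 0.002]
contact_force: [-0.5, 0.5, 2.1]
gripper_width: 0.264
grasp_force: 59.5
```

arm_command:
  rows:
    - [30,[0,0,0],[0,0,0]]
    - [38,[0,0,0],[0,0,0]]
    - [48,[0,0,0],[0,0,0]]
    - [60,[0,0,0],[0,0,0]]
    - [60,[0,0,0],[0,0,0]]
    - [60,[0,0,0],[0,0,0]]
    - [60,[0,0,0.1],[0,0,0]]
    - [60,[0,0,0.2],[0,0,0]]
    - [60,[0,0,0.33],[0,0,0]]
    - [60,[0,0,0.46],[0,0,0]]
    - [60,[0,0,0.6],[0,0,0]]
    - [60,[0,0,0.7],[0,0,0]]

```text
time: 26.78
tool_pos: [0.5785, 0.3393, 0.3314]
tool_rot: [0.004, 0.412, 0.911, 0.003]
contact_force: [0.8, -0.1, 1.1]
gripper_width: 0.704
grasp_force: 0.0
```

arm_command:
  rows:
    - [60,[-0.2,-0.3,0.1],[0,0,0]]
    - [60,[-0.2,-0.3,0.1],[0,0,0]]
    - [60,[-0.2,-0.3,0.1],[0,0,0]]
    - [60,[-0.2,-0.3,0.1],[0,0,0]]
    - [60,[-0.2,-0.3,0.1],[0,0,0]]
    - [60,[-0.2,-0.3,0.1],[0,0,0]]

```text
time: 27.28
tool_pos: [0.5181, 0.2492, 0.3564]
tool_rot: [0.002, 0.412, 0.911, 0.002]
contact_force: [0.2, 0.6, 1.0]
gripper_width: 0.704
grasp_force: 0.0
```

Run:
```python
from chk import *
lid()
for n in('side','top'): F[n]=dict(np.load(n+'.npz')); W[n]=cloud(F[n])
brush()
cv2.imwrite('pics/z.png',F['side']['color'][...,::-1])
```

```text
side 431 x [-0.037  0.038] y [0.029 0.109] z 0.0272 slope [0.007 0.004 0.027]
top 653 x [-0.037  0.037] y [0.036 0.111] z 0.028 slope [-0.     0.001  0.028]
('side',) 224 o [0.58   0.3351 0.0065] axis [-0.0066  0.0174  0.9998] end [0.5787 0.3386 0.2065] 0.9642857142857143
('top',) 114 o [0.5787 0.3397 0.0119] axis [0.0086 0.0122 0.9999] end [0.5804 0.3421 0.2119] 0.9824561403508771
('side', 'top') 338 o [0.58   0.3344 0.0068] axis [-0.0032  0.0306  0.9995] end [0.5793 0.3405 0.2067] 0.9349112426035503
```

View pics/z.png

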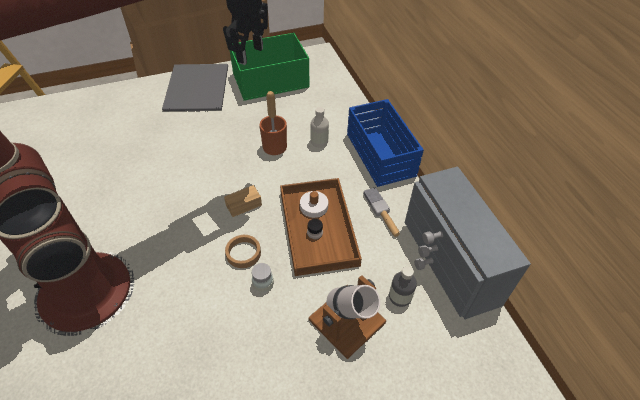

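The final view shows the lid flat and knob up in the tray at (313,203), the brush upright in the crock at (272,125), and the jar and bystanders where they were. The gripper touches nothing.

```bash
python3 -c "
from plant import manip; print(manip.job_done())"
```

```text
the job is handed in; nothing more can be done
None
```

The job is handed in at about 27 s of the 72 s allowed: the lid lies flat, knob up, in the tray, the jar had its three full strokes, and the brush stands upright in its crock with the other things where they were; no verdict came back from the judge.

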